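# Shim the bench supply

## Robot

A 6-joint arm with a two-finger parallel gripper is mounted at the origin on the work surface. World frame = base frame: x ahead of the robot, y to its left, z up, the work surface at z = 0. Lengths are in m, angles in rad, forces in N, time in s.
With the tool pointing down it reaches from about 0.35 to 0.85 m from the base axis. Payload 8.1 kg.
Tool frame: the origin (TCP) lies between the finger pads; the fingertips stand 11 mm ahead of it and the grasp point (between the pads) lies 8 mm behind it; y points along the fingers, x is the direction in which the jaws open and shut, and the axes are right-handed (so a half turn about y gives the same grasp; the last joint's range is limited). The gripper opens to 93 mm and grips with 3 to 60 N. Pads are 15 mm wide; open, the fingers measure 128 mm over their backs; the gripper's body (75 mm by 188 mm) begins 65 mm behind the grasp point.
Start: joints at [-1.431, 0.13, 1.488, -0, 1.523, -0.085], TCP at [0.134, -0.585, 0.23] pointing down, gripper open.
Joint ranges: [-2.96, 2.96], [-0.89, 2.26], [0.02, 2.5], [-1.34, 4.48], [0, 2.73], [-2.66, 2.66]. Speed limits (rad/s): [2.39, 2.39, 2.79, 3.14, 3.14, 3.14].

## Interface

Orientations are given as a rotation vector (axis times angle).
In Python, from plant import readout, optics, robot gives the robot as it stands.
- The arm moves only by the shell command python3 -m creep 'ROWS' [FORCE]. ROWS is JSON, a list that holds one entry, the list of rows, each a list of 7 numbers: the closure, from 0 (fully open) to 1 (shut), then the shift along the tool's x, y, z in cm, then the turn, a rotation vector about the tool's x, y, z in degrees. In form: [[[grip, x, y, z, wx, wy, wz], ...]]. A call has exactly 8 rows; each row shifts and turns the pose as measured when the row begins, along the tool's axes as they then stand; what a row does not reach is not made up. A row lasts 1/10 s, in which the tool goes at most 50 mm and 8.59 degrees, less where a joint would pass 70% of its speed; a pose out of reach is approached as far as the arm can. A call is refused whole if a number of a shift passes 5 or a number of a turn 8.59, either way. A call with a gripper value outside its range is refused whole. The fingers move at their own pace and stop on an object; FORCE is the grip in N (left out, the last holds). Time passes only in rows, so rows that do not move let the fingers close, or fill a call up. It gives the time, the measured TCP pose, the force and the opening at its end, in the units of the state.
- readout.read_state(): the state, without advancing time (a new reading comes with each control period).
- optics.read_camera(name): name is "scene" or "top" or "wrist"; returns a dict with "frame" (420x560x3 uint8, red, green, blue), "depth" (420x560 float32, m along the optical axis (not along the pixel's ray), 0 where there is no reading), "intrinsics" (3x3 intrinsics, pixels), "R" (3x3) and "t" (3): a world point X has camera coordinates R X + t. Camera axes: x right, y down, z forward; pixel columns grow to the right and rows downward; lengths in m; the calibration is good to about 2 mm. The wrist camera is an equidistant fisheye: a pixel r from the principal point sees the ray r / f radians off the axis. A picture is of the moment at which its call begins.
- robot.close_job(): hands the job in, once; it reports no verdict.
The state is a dict: "t": time; "q": joint angles; "dq": joint speeds; "joint_torque": joint torques, N m; "tool_pos": TCP position; "orientation": TCP orientation; "force": force on the tool from outside, world axes, zero at the start; "wrist_torque": the same for the moment, N m; "opening": finger opening in m.
Only numpy, scipy, OpenCV 4.12 (cv2) and the standard library are available. Lean on these libraries where they do the work, as an engineer would, in place of code of your own. Each camera call takes 0.05 s, during which the arm holds its last target. There are 200 camera calls.

## Task

The front of the low grey bench power supply sits too low. Push the tall orange wedge, thin end first and lying flat on the table, straight under the middle of the supply's front edge until it jams tight and holds that edge at least 3 mm higher than before, then let go of it. Leave the flat grey wedge alone: it is too thin to reach the edge.

Things in the scene. Friction and masses are not known exactly. Their poses are not given: they have to be found in the camera images.
- wedge_mid (a point): centre (half-way along, across and up) of the orange plastic wedge, loose, lying flat on its base. It is 120 mm long, 40 mm wide, 30 mm high at the heel and 4 mm high at the thin end, the top sloping evenly between them; 90 g or so. The point is 15 mm above its base. Axes: x along its length towards the thin end (60 mm away), y across its width, z up. Its two long sides are upright, flat and parallel.
- edge (a point): middle of the lower front edge of the supply, a grey case 215 mm wide, 200 deep, 44 high; its black front panel has a display and knobs (14 mm proud). The edge is straight, at first 12 mm above the table, and rises with the case. Axes: x into the case (the wedge's way in), y along the edge, z up. The gap below is open but for two rubber feet, 16 mm across, 90 mm either side of this point.
- supply (a joint): tilt of the supply's case about its fixed rear feet (rad), 190 mm behind the front edge: 0 at rest, growing as the edge rises (0.01 is 1.9 mm), at most 0.15. Only its weight resists, about 6 N at the edge. The wedge first touches the edge about 37 mm in; each further 10 mm lifts it about 2 mm and takes an 8 to 15 N push; friction keeps it there.
- shim_mid (a point): centre of the flat grey plastic wedge, a bystander to be left alone: 120 mm long, 40 mm wide, 9.5 mm high at the heel and 4 mm at the thin end. The point is 4.75 mm above its base, x towards the thin end.
Things that resemble listed ones, but are neither listed nor needed, are in the scene too. Of the things shaped like the part that bears wedge_mid, the orange one is meant.

How it is judged:
By the outcome, as a careful person would: the job done as asked, in the order asked, and still so for the second after the job is handed in, with the robot touching nothing.
It also fails if it takes over 32 s, if anything falls off the work surface, if the arm or the gripper's body presses on something with over 40 N, if the wrist force passes 120 N, or if a joint passes its speed limit or range.

## Working session

There is one attempt and no reset: what is moved stays moved. The work goes in short steps, Python scripts to look and compute and a shell command to move; the robot and the scene stay as the last step left them, time stands still between calls to the robot, and variables do not carry over. Pictures are saved under pics/ and viewed, about 8 in all and at most 12, crops included, and the job is handed in when it is done.

```bash
ls; mkdir -p pics
python3 - <<'E'
from plant import readout, optics, robot
import cv2,numpy as np
s=readout.read_state(); print({k:np.round(v,3) for k,v in s.items()})
ims=[]
for n in("scene","top"):
    c=optics.read_camera(n); np.savez(f"pics/{n}0.npz",**c); ims.append(c["frame"]); print(n,c["intrinsics"],c["R"],c["t"])
    cv2.imwrite(f"pics/{n}0.png",cv2.resize(c["frame"][...,::-1],None,fx=1.4,fy=1.4))
E
```

```text
pics
{'t': np.float64(0.0), 'q': array([-1.431,  0.131,  1.489,  0.   ,  1.523, -0.085]), 'dq': array([ 0.001,  0.001, -0.   ,  0.   ,  0.001, -0.001]), 'joint_torque': array([ 4.0000e-03, -5.5984e+01, -4.9176e+01,  7.7000e-02,  3.5000e-02,
       -0.0000e+00]), 'tool_pos': array([ 0.134, -0.584,  0.229]), 'orientation': array([-1.306,  1.043, -1.041]), 'force': array([-0.556, -0.132,  0.041]), 'wrist_torque': array([-0.052, -0.006, -0.042]), 'opening': np.float64(0.093)}
scene [[483.56410376   0.         282.76418524]
 [  0.         483.56410376 206.76484035]
 [  0.           0.           1.        ]] [[-0.1371148   0.99054322  0.00486359]
 [ 0.56682237  0.08248647 -0.81970018]
 [-0.81234964 -0.10963623 -0.57277217]] [ 0.1338121  -0.23225467  1.80208508]
top [[472.30695837   0.         276.69234012]
 [  0.         472.30695837 202.83502061]
 [  0.           0.           1.        ]] [[-0.09912069 -0.99506613 -0.00430013]
 [-0.97184349  0.09773397 -0.21440219]
 [ 0.21376463 -0.01707264 -0.976736  ]] [-0.01602931  0.48082598  1.55438488]
```

View pics/scene0.png

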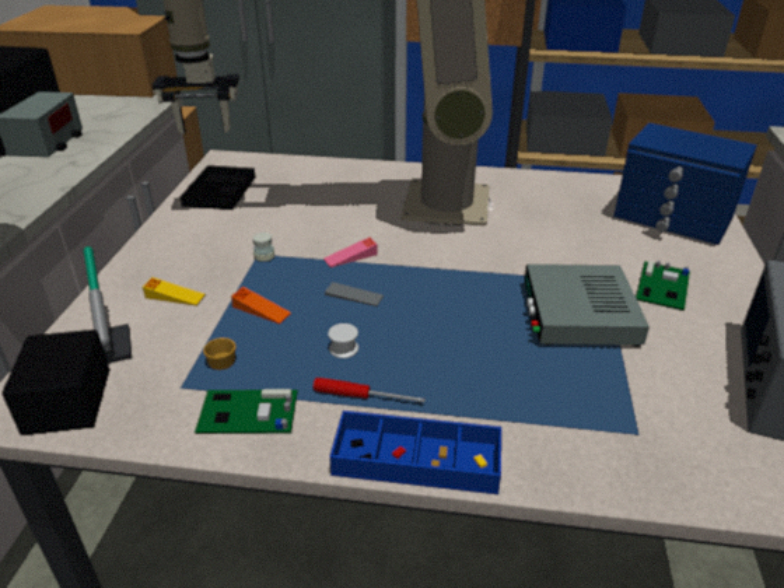

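View pics/top0.png

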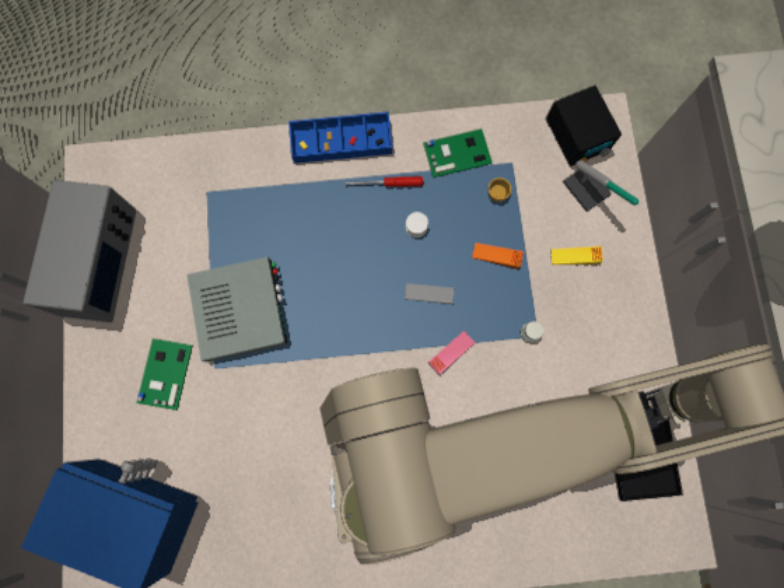

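Orange wedge: top view pixel (498,255), scene (262,305). Lookalikes: yellow (577,256), pink (452,352), grey shim (429,293) in the top view. The supply is at (238,310), with its front facing the wedge.

```bash
cat > h.py <<'E'
import numpy as np,cv2
from scipy.spatial.transform import Rotation as Ro
def cloud(c):
    K=c["intrinsics"];d=c["depth"];v,u=np.mgrid[:d.shape[0],:d.shape[1]]
    P=np.stack([(u-K[0,2])/K[0,0]*d,(v-K[1,2])/K[1,1]*d,d],-1)
    X=(P-c["t"])@c["R"]; X[d<=0]=np.nan; return X
def rect(p): 
    r=cv2.minAreaRect((p[:,:2]*1000).astype(np.float32)); return r, cv2.boxPoints(r).round(1).tolist()
def big(m):
    n,l,s,_=cv2.connectedComponentsWithStats(m.astype(np.uint8)); return l==1+np.argmax(s[1:,4])
E
python3 - <<'E'
from h import *
from plant import readout
s=readout.read_state();R=Ro.from_rotvec(s["orientation"]).as_matrix();print(R.round(3))
for n in("top","scene"):
    c=dict(np.load(f"pics/{n}0.npz"));X=cloud(c);h=cv2.cvtColor(c["frame"],cv2.COLOR_RGB2HSV).astype(int)
    for nm,lo,hi in(("orange",5,14),):
        m=big((h[...,0]>=lo)&(h[...,0]<=hi)&(h[...,1]>190)&(h[...,2]>120)&(abs(X[...,1])<.6)&(X[...,2]<.06)&(X[...,0]>.2)&(X[...,1]<0))
        v,u=np.nonzero(m);p=X[m];p=p[np.isfinite(p).all(1)];print(n,nm,m.sum(),u.mean(),v.mean(),rect(p),np.nanpercentile(p[:,2],[2,50,98]).round(3))
        # heel direction
        A=np.c_[p[:,:2],np.ones(len(p))];g=np.linalg.lstsq(A,p[:,2],rcond=None)[0];print("slope",g,np.degrees(np.arctan2(-g[1],-g[0])))
    m=big((X[...,2]>.045)&(X[...,2]<.068)&(X[...,1]>.05)&(X[...,1]<.5)&(X[...,0]>.25)&(X[...,0]<.8)&(h[...,1]<70))
    v,u=np.nonzero(m);p=X[m];print(n,"supply",m.sum(),u.mean(),v.mean(),rect(p),np.percentile(p[:,2],[2,50,98]).round(3))
    t=(abs(X[...,2])<.03)&(X[...,0]>.3)&(X[...,0]<.8)&(X[...,1]>-.3)&(X[...,1]<.1);print("table z",np.nanmedian(X[...,2][t]))
c=dict(np.load("pics/top0.npz"));cv2.imwrite("pics/crop1.png",cv2.resize(c["frame"][120:270,120:450,::-1],None,fx=2.4,fy=2.4,interpolation=cv2.INTER_CUBIC))
E
```

```text
[[ 0.223 -0.     0.975]
 [-0.975  0.002  0.223]
 [-0.002 -1.     0.   ]]
top orange 364 355.3873626373626 182.02472527472528 (((532.13525390625, -345.53021240234375), (117.15497589111328, 39.22810745239258), 69.33203887939453), [[493.1000061035156, -393.3999938964844], [529.7999877929688, -407.29998779296875], [571.2000122070312, -297.6000061035156], [534.5, -283.79998779296875]]) [0.002 0.018 0.034]
slope [-0.05866531 -0.1916406  -0.01751184] 72.97952343628634
top supply 3796 167.71970495258165 219.79399367755533 (((458.206298828125, 306.2509765625), (218.17532348632812, 210.4097442626953), 7.1993865966796875), [[336.79998779296875, 397.0], [363.20001220703125, 188.1999969482422], [579.5999755859375, 215.5], [553.2000122070312, 424.29998779296875]]) [0.048 0.055 0.063]
table z 0.0010201650366858158
scene orange 406 185.83743842364532 217.7216748768473 (((536.34814453125, -344.16778564453125), (120.4291763305664, 41.9705696105957), 68.30574035644531), [[494.6000061035156, -392.3999938964844], [533.5999755859375, -407.8999938964844], [578.0999755859375, -296.0], [539.0999755859375, -280.5]]) [0.002 0.016 0.028]
slope [-0.06392314 -0.20415042 -0.01981885] 72.6137304276602
scene supply 3414 417.3775629759813 212.46865846514353 (((457.2020263671875, 308.303955078125), (225.07835388183594, 204.5375518798828), 6.992583751678467), [[333.0, 396.1000061035156], [358.0, 193.10000610351562], [581.4000244140625, 220.5], [556.5, 423.5]]) [0.048 0.056 0.059]
table z 0.0006021923077156042
```

View pics/crop1.png

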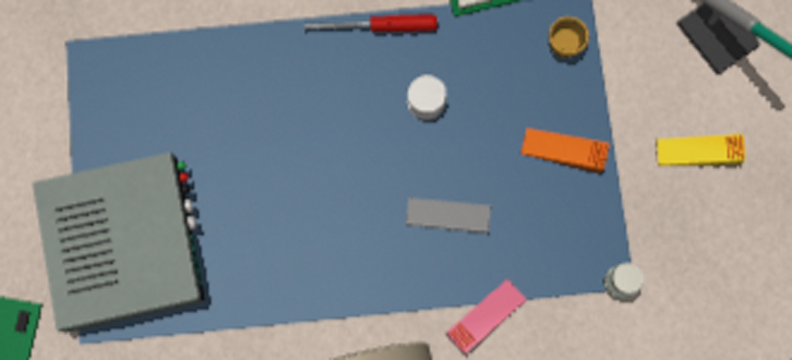

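The crop confirms the orange wedge at (565,150): thin end to the left, hatched heel to the right. The supply's knobbed front at (190,200) faces it.

```bash
python3 -m creep '[[[0,-1.3,0.6,4.8,0,0,0],[0,-1.3,0.6,4.8,0,0,0],[0,-1.3,0.6,4.8,0,0,0],[0,-1.3,0.6,4.8,0,0,0],[0,-1.3,0.6,4.8,0,0,0],[0,-1.3,0.6,4.8,0,0,0],[0,-1.3,0.6,4.8,0,0,0],[0,-1.3,0.6,4.8,0,0,0]]]' 50
python3 -m creep '[[[0,0,0,0,0,-8.5,0],[0,0,0,0,0,-8.5,0],[0,0,0,0,0,-8.5,0],[0,0,0,0,0,-8.5,0],[0,0,0,0,0,-8.5,0],[0,0,0,0,0,-8.5,0],[0,0,0,0,0,-6,0],[0,0,0,0,0,0,0]]]'
cat >> h.py <<'E'
def go(target,az):
    "displacement in tool cm, and tool-y turn in deg, to bring TCP to target with tool-x azimuth az"
    from plant import readout
    s=readout.read_state();R=Ro.from_rotvec(s["orientation"]).as_matrix();a=np.degrees(np.arctan2(R[1,0],R[0,0]))
    print("t",round(float(s["t"]),2),"pos",s["tool_pos"].round(4),"az",a.round(2),"ydir",R[:,1].round(3),"F",s["force"].round(1),"op",round(float(s["opening"]),4))
    print("shift cm",(R.T@(np.array(target)-s["tool_pos"])*100).round(2),"turn y",round(float(a-az),2))
E
python3 - <<'E'
from h import *
from plant import optics
go([.521,-.381,.15],-20)
c=optics.read_camera("wrist");np.savez("pics/w1.npz",**c);cv2.imwrite("pics/w1.png",c["frame"][...,::-1]);print(c["intrinsics"])
E
```

```text
t: 0.9
tool_pos: [0.4816, -0.399, 0.1769]
orientation: [-1.302, 1.056, -1.047]
force: [-0.1, -0.8, -0.0]
opening: 0.0928
t: 1.7
tool_pos: [0.4865, -0.3894, 0.1692]
orientation: [-1.543, 0.277, -0.257]
force: [0.1, 0.5, -0.1]
opening: 0.0928
t 1.7 pos [ 0.4865 -0.3894  0.1692] az -19.53 ydir [-0.011  0.013 -1.   ] F [ 0.1  0.5 -0.1] op 0.0928
shift cm [3.   1.89 1.93] turn y 0.47
[[325.1922621    0.         278.225468  ]
 [  0.         325.1922621  205.09634126]
 [  0.           0.           1.        ]]
```

View pics/w1.png

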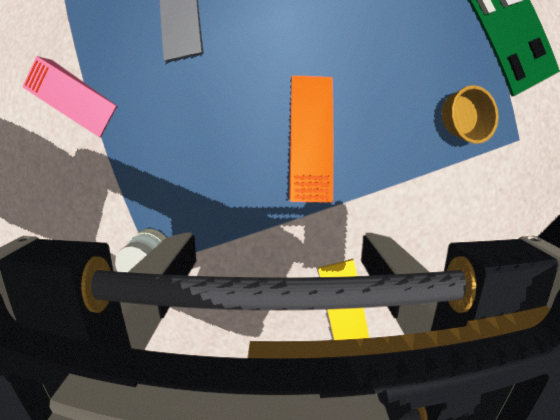

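The wrist view shows the wedge upright in the image: thin end at (312,78), heel at (312,200), sides nearly parallel to tool z. Measuring it by fisheye rays with depth.

```bash
cat >> h.py <<'E'
def fcloud(c):
    K=c["intrinsics"];d=c["depth"];v,u=np.mgrid[:d.shape[0],:d.shape[1]]
    x=(u-K[0,2])/K[0,0];y=(v-K[1,2])/K[1,1];r=np.hypot(x,y)+1e-9;k=np.tan(np.minimum(r,1.5))/r
    X=(np.stack([x*k*d,y*k*d,d],-1)-c["t"])@c["R"];X[d<=0]=np.nan;return X
def orange(c,X):
    h=cv2.cvtColor(c["frame"],cv2.COLOR_RGB2HSV).astype(int)
    m=big((h[...,0]>=4)&(h[...,0]<=13)&(h[...,1]>190)&(h[...,2]>120)&(X[...,2]<.09))
    p=X[m];p=p[np.isfinite(p).all(1)];print("orange",m.sum(),rect(p),np.percentile(p[:,2],[2,50,98]).round(4));return m
E
python3 - <<'E'
from h import *
c=dict(np.load("pics/w1.npz"));orange(c,fcloud(c))
E
```

```text
orange 1801 (((533.269775390625, -344.1966857910156), (119.20258331298828, 39.329734802246094), 70.07353973388672), [[494.5, -393.5], [531.4000244140625, -406.8999938964844], [572.0999755859375, -294.8999938964844], [535.0999755859375, -281.5]]) [0.0045 0.0239 0.0309]
```

```bash
python3 -m creep '[[[0,1.0,0.5,0.7,0,-0.5,0],[0,1.0,1,0.7,0,0,0],[0,0.9,2,0.5,0,0,0],[0,0.2,2.5,0,0,0,0],[0,0,2.5,0,0,0,0],[0,0,2,0,0,0,0],[0,0,0,0,0,0,0],[0,0,0,0,0,0,0]]]'
python3 -c "
from h import *
go([.520,-.3825,.014],-20)"
```

```text
t: 2.55
tool_pos: [0.5279, -0.3763, 0.055]
orientation: [-1.541, 0.283, -0.261]
force: [-0.1, -0.1, 0.4]
opening: 0.0928
t 2.55 pos [ 0.5279 -0.3763  0.055 ] az -19.91 ydir [-0.011  0.015 -1.   ] F [-0.1 -0.1  0.4] op 0.0928
shift cm [-0.47  4.1  -0.89] turn y 0.09
```

```bash
python3 -m creep '[[[0,-0.4,0.3,-0.6,-0.6,0,-0.9],[0,-0.1,0.8,-0.3,0,0,0],[0,0,1.5,0,0,0,0],[0,0,1.4,0,0,0,0],[0,0,0.2,0,0,0,0],[0,0,0,0,0,0,0],[0,0,0,0,0,0,0],[0,0,0,0,0,0,0]]]'
python3 -c "
from h import *
go([.520,-.3825,.014],-20)"
```

```text
t: 3.35
tool_pos: [0.5215, -0.3852, 0.0127]
orientation: [-1.558, 0.27, -0.278]
force: [0.3, -0.5, -0.1]
opening: 0.0929
t 3.35 pos [ 0.5215 -0.3852  0.0127] az -20.01 ydir [ 0.004 -0.005 -1.   ] F [ 0.3 -0.5 -0.1] op 0.0929
shift cm [-0.23 -0.13  0.2 ] turn y -0.01
```

```bash
python3 -m creep '[[[0,-0.3,-0.15,0.2,0,0,0],[1,0,0,0,0,0,0],[1,0,0,0,0,0,0],[1,0,0,0,0,0,0],[1,0,0,0,0,0,0],[1,0,0,0,0,0,0],[1,0,0,0,0,0,0],[1,0,0,0,0,0,0]]]' 40
python3 -c "
from h import *
go([.520,-.3825,.014],-20)"
```

```text
t: 4.15
tool_pos: [0.5203, -0.3827, 0.0163]
orientation: [-1.559, 0.268, -0.28]
force: [0.2, 0.3, 0.8]
opening: 0.0416
t 4.15 pos [ 0.5203 -0.3827  0.0163] az -20.0 ydir [ 0.007 -0.007 -1.   ] F [0.2 0.3 0.8] op 0.0416
shift cm [-0.04  0.23  0.01] turn y 0.0
```

```bash
python3 -m creep '[[[1,0,-2,0,0,0,0],[1,0,-2.5,0,0,0,0],[1,-1,-1.5,2.2,0,0,0],[1,-1.8,0,4.1,0,0,0],[1,-1.8,0,4.1,0,0,0],[1,-1.8,0,4.1,0,0,0],[1,-1.8,0,4.1,0,0,0],[1,-1.8,0,4.1,0,0,0]]]'
python3 -c "
from h import *
go([.487,.05,.07],7)"
```

```text
t: 4.95
tool_pos: [0.5026, -0.1326, 0.0759]
orientation: [-1.559, 0.274, -0.288]
force: [0.2, -0.4, -0.2]
opening: 0.0396
t 4.95 pos [ 0.5026 -0.1326  0.0759] az -20.5 ydir [ 0.008 -0.008 -1.   ] F [ 0.2 -0.4 -0.2] op 0.0396
shift cm [-7.86  0.44 16.56] turn y -27.5
```

```bash
python3 -m creep '[[[1,-1.7,0,3.8,0,0,0],[1,-1.7,0,3.8,0,0,0],[1,-1.7,0,3.8,0,0,0],[1,0,0,0,0,-7.5,0],[1,0,0,0,0,-7.5,0],[1,0,0,0,0,-7.5,0],[1,0,0,0,0,-5,0],[1,0,0,0,0,0,0]]]'
python3 - <<'E'
from h import *
from plant import optics
go([.487,.05,.07],7)
ims=[]
for n in("scene","top"):
    c=optics.read_camera(n);np.savez(f"pics/{n}2.npz",**c);X=cloud(c);orange(c,X)
    h=cv2.cvtColor(c["frame"],cv2.COLOR_RGB2HSV).astype(int)
    m=(X[...,2]>.02)&(X[...,2]<.055)&(X[...,1]>.15)&(X[...,1]<.25)&(X[...,0]>.33)&(X[...,0]<.62)
    p=X[m];print(n,"front",m.sum(),np.percentile(p[:,1],[1,5,50]).round(3))
    ims.append(c["frame"])
c=optics.read_camera("wrist");np.savez("pics/w2.npz",**c);X=fcloud(c);orange(c,X)
m=(X[...,2]>.02)&(X[...,2]<.07)&(X[...,1]>.15)&(X[...,1]<.43)&(X[...,0]>.3)&(X[...,0]<.65);print("w supply",m.sum(),rect(X[m]))
cv2.imwrite("pics/w2.png",c["frame"][...,::-1])
E
```

```text
t: 5.75
tool_pos: [0.4914, 0.0048, 0.0743]
orientation: [-1.574, -0.121, 0.11]
force: [0.4, 0.5, -1.3]
opening: 0.0398
t 5.75 pos [0.4914 0.0048 0.0743] az 8.4 ydir [ 0.007 -0.006 -1.   ] F [ 0.4  0.5 -1.3] op 0.0398
shift cm [0.22 0.4  4.54] turn y 1.4
orange 211 (((486.5411071777344, 64.84037780761719), (41.77418518066406, 77.2283935546875), 8.966989517211914), [[459.8999938964844, 99.69999694824219], [471.8999938964844, 23.399999618530273], [513.2000122070312, 30.0], [501.20001220703125, 106.19999694824219]]) [0.0602 0.0694 0.0783]
scene front 560 [0.195 0.198 0.217]
orange 153 (((481.716064453125, 67.8523178100586), (36.96896743774414, 52.705902099609375), 7.453276634216309), [[460.0, 91.5999984741211], [466.79998779296875, 39.29999923706055], [503.5, 44.099998474121094], [496.6000061035156, 96.4000015258789]]) [0.0587 0.0682 0.0784]
top front 507 [0.196 0.198 0.219]
orange 5179 (((489.3115234375, 16.614614486694336), (40.18158721923828, 37.40855407714844), 9.08213996887207), [[466.5, 31.899999618530273], [472.3999938964844, -5.0], [512.0999755859375, 1.2999999523162842], [506.20001220703125, 38.29999923706055]]) [0.0779 0.0818 0.0857]
w supply 0 (((0.0, 0.0), (0.0, 0.0), 0.0), [[0.0, 0.0], [0.0, 0.0], [0.0, 0.0], [0.0, 0.0]])
```

View pics/w2.png

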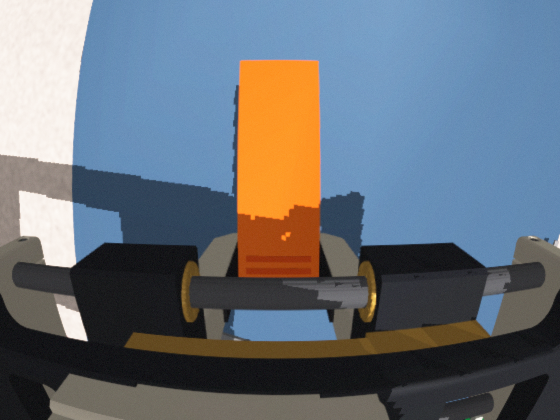

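Wedge held squarely: tip edge at (280,62), heel at (280,275). Lowering and aligning it to the supply's normal.

```bash
python3 -m creep '[[[1,0.35,1.2,0,0,1.3,0],[1,0,1.5,0,0,0,0],[1,0,1.2,0,0,0,0],[1,0,0.8,0,0,0,0],[1,0,0.5,0,0,0,0],[1,0,0,0,0,0,0],[1,0,0,0,0,0,0],[1,0,0,0,0,0,0]]]'
python3 - <<'E'
from h import *
go([.4949,.005,.0163],7.1)
E
```

```text
t: 6.7
tool_pos: [0.4959, 0.0043, 0.0178]
orientation: [-1.576, -0.089, 0.079]
force: [-0.1, 0.2, -1.5]
opening: 0.0395
t 6.7 pos [0.4959 0.0043 0.0178] az 6.11 ydir [ 0.007 -0.006 -1.   ] F [-0.1  0.2 -1.5] op 0.0395
shift cm [-0.09  0.15  0.09] turn y -0.99
```

```bash
python3 -m creep '[[[1,-0.1,0.1,1,0,-1.0,0],[1,0,0,2.5,0,0,0],[1,0,0,2.5,0,0,0],[1,0,0,2,0,0,0],[1,0,0,1.5,0,0,0],[1,0,0,0.5,0,0,0],[1,0,0,0,0,0,0],[1,0,0,0,0,0,0]]]'
python3 - <<'E'
from h import *
from plant import optics
go([.470,.208,.0163],7.1)
for n in("scene","top"):
    c=optics.read_camera(n);np.savez(f"pics/{n}3.npz",**c)
    X=cloud(c);orange(c,X)
    if n=="scene":cv2.imwrite("pics/s3.png",cv2.resize(c["frame"][150:270,320:480,::-1],None,fx=4,fy=4,interpolation=cv2.INTER_CUBIC))
E
```

```text
t: 7.5
tool_pos: [0.4841, 0.1097, 0.0197]
orientation: [-1.574, -0.113, 0.091]
force: [0.4, -1.7, -0.5]
opening: 0.0396
t 7.5 pos [0.4841 0.1097 0.0197] az 7.42 ydir [ 0.014 -0.005 -1.   ] F [ 0.4 -1.7 -0.5] op 0.0396
shift cm [-0.14  0.27  9.93] turn y 0.32
orange 186 (((481.1156921386719, 167.37046813964844), (41.543521881103516, 72.28239440917969), 4.99184513092041), [[457.29998779296875, 201.60000610351562], [463.6000061035156, 129.60000610351562], [505.0, 133.1999969482422], [498.70001220703125, 205.1999969482422]]) [0.0072 0.0156 0.0238]
orange 120 (((475.4700012207031, 175.99594116210938), (36.72793960571289, 44.015464782714844), 7.087179183959961), [[454.5, 195.60000610351562], [460.0, 151.89999389648438], [496.3999938964844, 156.39999389648438], [491.0, 200.10000610351562]]) [0.0015 0.0126 0.0199]
```

View pics/s3.png

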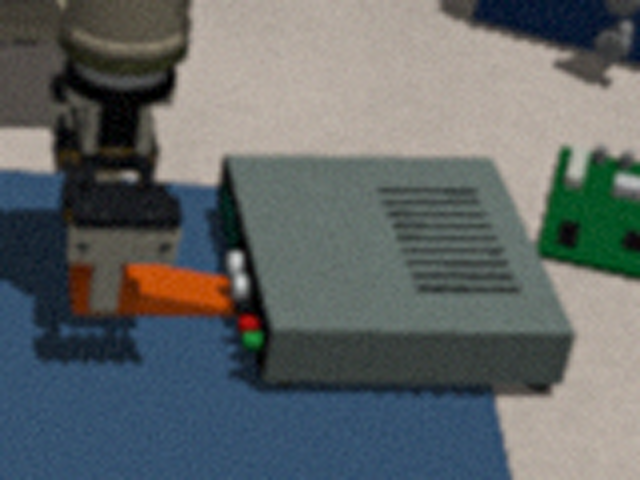

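```bash
python3 -m creep '[[[1,-0.1,0.2,0,0,0.3,0.4],[1,0,0.15,0,0,0,0],[1,0,0.1,0.5,0,0,0],[1,0,0.1,1,0,0,0],[1,0,0.1,0.5,0,0,0],[1,0,0,0,0,0,0],[1,0,0,0,0,0,0],[1,0,0,0,0,0,0]]]'
python3 - <<'E'
from h import *
go([.470,.208,.0163],7.1)
E
```

```text
t: 8.4
tool_pos: [0.4856, 0.1242, 0.0173]
orientation: [-1.579, -0.101, 0.082]
force: [0.5, 0.9, 0.6]
opening: 0.0397
t 8.4 pos [0.4856 0.1242 0.0173] az 6.67 ydir [ 0.012 -0.009 -1.   ] F [0.5 0.9 0.6] op 0.0397
shift cm [-0.58  0.01  8.51] turn y -0.43
```

```bash
python3 -m creep '[[[1,-0.3,0.1,0.2,0,0,0.2],[1,-0.1,0.05,0.6,0,-0.4,0],[1,0,0.05,0.8,0,0,0],[1,0,0.05,0.6,0,0,0],[1,0,0.05,0.4,0,0,0],[1,0,0.05,0,0,0,0],[1,0,0,0,0,0,0],[1,0,0,0,0,0,0]]]' 60
python3 - <<'E'
from h import *
go([.470,.208,.0163],7.1)
E
```

```text
t: 9.2
tool_pos: [0.4829, 0.1475, 0.0173]
orientation: [-1.583, -0.108, 0.083]
force: [0.3, -2.4, 1.9]
opening: 0.0394
t 9.2 pos [0.4829 0.1475 0.0173] az 6.94 ydir [ 0.017 -0.014 -1.   ] F [ 0.3 -2.4  1.9] op 0.0394
shift cm [-0.55 -0.    6.16] turn y -0.16
```

```bash
python3 -m creep '[[[1,-0.3,0,0.2,0.5,0,0.5],[1,-0.2,0.05,0.5,0,0,0],[1,0,0.05,0.6,0,0,0.1],[1,0,0.05,0.6,0,0,0],[1,0,0.05,0.6,0,0,0.1],[1,0,0.05,0.4,0,0,0],[1,0,0,0,0,0,0],[1,0,0,0,0,0,0]]]' 60
python3 - <<'E'
from h import *
from plant import optics
go([.470,.208,.0163],7.1)
for n in("scene","top"):
    c=optics.read_camera(n);np.savez(f"pics/{n}4.npz",**c)
    a=cloud(dict(np.load(f"pics/{n}0.npz")));X=cloud(c)
    d=np.array([-.1236,.9923]);s=(a[...,:2]-[.470,.208])@d;l=(a[...,:2]-[.470,.208])@np.array([.9923,.1236])
    for s0 in(10,60,110,160):
        m=(a[...,2]>.045)&(abs(l)<.09)&(s>s0/1e3)&(s<(s0+30)/1e3);print(n,s0,m.sum(),(1e3*np.nanmean((X-a)[...,2][m])).round(2))
E
```

```text
t: 10.0
tool_pos: [0.4794, 0.1628, 0.0168]
orientation: [-1.597, -0.1, 0.087]
force: [0.4, -1.1, 2.7]
opening: 0.0394
t 10.0 pos [0.4794 0.1628 0.0168] az 6.78 ydir [ 0.01  -0.027 -1.   ] F [ 0.4 -1.1  2.7] op 0.0394
shift cm [-0.4  -0.08  4.6 ] turn y -0.32
scene 10 387 7.35
scene 60 384 1.97
scene 110 394 1.07
scene 160 384 0.39
top 10 455 205.88
top 60 467 413.25
top 110 465 1.12
top 160 467 0.36
```

```bash
python3 -m creep '[[[1,-0.2,0,0.2,0.8,-0.3,0],[1,-0.1,0.0,0.5,0.4,0,0],[1,0,0.05,0.5,0.2,0,0],[1,0,0.05,0.5,0.2,0,0],[1,0,0.05,0.5,0.2,0,0],[1,0,0.05,0.4,0.2,0,0],[1,0,0,0.2,0,0,0],[1,0,0,0,0,0,0]]]' 60
cat >> h.py <<'E'
def tilt(tag):
    from plant import optics
    go([.470,.208,.0163],7.1)
    for n in("scene","top"):
        c=optics.read_camera(n);np.savez(f"pics/{n}{tag}.npz",**c)
        a=cloud(dict(np.load(f"pics/{n}0.npz")));X=cloud(c);d=np.array([-.1236,.9923]);q=a[...,:2]-[.470,.208];s=q@d;l=q@np.array([d[1],-d[0]])
        dz=(X-a)[...,2];m=(a[...,2]>.045)&(abs(l)<.09)&(s>.01)&(s<.19)&(abs(dz)<.015)
        k=np.linalg.lstsq(np.c_[.19-s[m],np.ones(m.sum())],dz[m],rcond=None)[0];print(n,m.sum(),"tilt",k[0].round(4),"edge mm",(190*k[0]).round(2),"off",(1e3*k[1]).round(2));orange(c,X)
E
python3 -c "
from h import *
tilt(5)"
```

```text
t: 10.9
tool_pos: [0.4775, 0.1735, 0.0168]
orientation: [-1.589, -0.107, 0.091]
force: [-0.8, 4.7, 1.8]
opening: 0.0397
t 10.9 pos [0.4775 0.1735 0.0168] az 7.22 ydir [ 0.011 -0.02  -1.   ] F [-0.8  4.7  1.8] op 0.0397
shift cm [-0.31 -0.03  3.52] turn y 0.12
scene 2209 tilt 0.0272 edge mm 5.18 off 0.16
orange 1 (((472.8006591796875, 196.87416076660156), (0.0, 0.0), 0.0), [[472.79998779296875, 196.89999389648438], [472.79998779296875, 196.89999389648438], [472.79998779296875, 196.89999389648438], [472.79998779296875, 196.89999389648438]]) [0.0207 0.0207 0.0207]
top 1568 tilt 0.026 edge mm 4.95 off 0.12
orange 1 (((497.30224609375, -584.4120483398438), (0.0, 0.0), 0.0), [[497.29998779296875, -584.4000244140625], [497.29998779296875, -584.4000244140625], [497.29998779296875, -584.4000244140625], [497.29998779296875, -584.4000244140625]]) [0.0278 0.0278 0.0278]
```

```bash
python3 -m creep '[[[0,0,0,0,0,0,0],[0,0,0,0,0,0,0],[0,0,0,0,0,0,0],[0,0,0,0,0,0,0],[0,0,0,0,0,0,0],[0,0,0,0,0,0,0],[0,0,0,0,0,0,0],[0,0,0,0,0,0,0]]]'
python3 -c "
from h import *
tilt(6)"
```

```text
t: 11.8
tool_pos: [0.4755, 0.1743, 0.0151]
orientation: [-1.589, -0.106, 0.095]
force: [-0.4, -0.2, 0.5]
opening: 0.092
t 11.8 pos [0.4755 0.1743 0.0151] az 7.31 ydir [ 0.008 -0.02  -1.   ] F [-0.4 -0.2  0.5] op 0.092
shift cm [-0.12 -0.19  3.41] turn y 0.21
scene 2216 tilt 0.0266 edge mm 5.06 off 0.18
orange 21 (((493.9544677734375, 165.8944854736328), (11.962764739990234, 24.685773849487305), 27.930511474609375), [[482.8999938964844, 174.0], [494.5, 152.1999969482422], [505.0, 157.8000030517578], [493.5, 179.60000610351562]]) [0.0229 0.0273 0.0326]
top 1563 tilt 0.0278 edge mm 5.28 off -0.18
orange 1 (((497.30340576171875, -584.413818359375), (0.0, 0.0), 0.0), [[497.29998779296875, -584.4000244140625], [497.29998779296875, -584.4000244140625], [497.29998779296875, -584.4000244140625], [497.29998779296875, -584.4000244140625]]) [0.0278 0.0278 0.0278]
```

Holds about 5 mm with the grip open. Retreating straight up, then back along -z.

```bash
python3 -m creep '[[[0,0,-1,0,0,0,0],[0,0,-2,0,0,0,0],[0,0,-3,0,0,0,0],[0,0,-4,-1,0,0,0],[0,0,-4,-3,0,0,0],[0,0,-1,-4,0,0,0],[0,0,0,-4,0,0,0],[0,0,0,-4,0,0,0]]]'
python3 -m creep '[[[0,0,0,-4,0,0,0],[0,0,0,-4,0,0,0],[0,0,0,-4,0,0,0],[0,0,0,-2,0,0,0],[0,0,0,0,0,0,0],[0,0,0,0,0,0,0],[0,0,0,0,0,0,0],[0,0,0,0,0,0,0]]]'
python3 -c "
from h import *
tilt(7)
c=dict(np.load('pics/scene7.npz'))
for n in('top','scene'):
  c=dict(np.load(f'pics/{n}7.npz'));X=cloud(c);h=cv2.cvtColor(c['frame'],cv2.COLOR_RGB2HSV).astype(int)
  m=(h[...,0]>=4)&(h[...,0]<=13)&(h[...,1]>180)&(h[...,2]>80)&(X[...,1]>.05)&(X[...,1]<.25)&(X[...,2]<.06);m=big(m);print(n,m.sum(),rect(X[m]))
cv2.imwrite('pics/s7.png',cv2.resize(c['frame'][130:280,100:480,::-1],None,fx=2.1,fy=2.1,interpolation=cv2.INTER_CUBIC))"
```

```text
t: 12.7
tool_pos: [0.4949, 0.0177, 0.1807]
orientation: [-1.59, -0.116, 0.099]
force: [1.3, -1.7, -0.9]
opening: 0.0932
t: 13.5
tool_pos: [0.5149, -0.1299, 0.1918]
orientation: [-1.593, -0.119, 0.088]
force: [-0.4, -0.5, -0.3]
opening: 0.0928
t 13.5 pos [ 0.5149 -0.1299  0.1918] az 7.55 ydir [ 0.021 -0.023 -1.   ] F [-0.4 -0.5 -0.3] op 0.0928
shift cm [-0.32 16.66 34.52] turn y 0.45
scene 2317 tilt 0.0266 edge mm 5.05 off 0.22
orange 138 (((480.65484619140625, 178.86390686035156), (41.54256820678711, 49.93467330932617), 10.927515983581543), [[455.5, 199.39999389648438], [465.0, 150.39999389648438], [505.79998779296875, 158.3000030517578], [496.29998779296875, 207.3000030517578]]) [0.0178 0.0243 0.0303]
top 2754 tilt 0.0278 edge mm 5.28 off -0.05
orange 151 (((475.3074951171875, 178.3487548828125), (37.80342483520508, 52.092445373535156), 7.2303314208984375), [[453.29998779296875, 201.8000030517578], [459.79998779296875, 150.10000610351562], [497.29998779296875, 154.89999389648438], [490.79998779296875, 206.60000610351562]]) [0.0125 0.0249 0.0347]
top 168 (((475.0355529785156, 178.68777465820312), (39.185028076171875, 53.2379035949707), 4.790547847747803), [[453.29998779296875, 203.60000610351562], [457.70001220703125, 150.5], [496.79998779296875, 153.8000030517578], [492.29998779296875, 206.8000030517578]])
scene 238 (((480.42962646484375, 179.5435028076172), (41.694419860839844, 53.58528137207031), 11.04863452911377), [[454.79998779296875, 201.8000030517578], [465.1000061035156, 149.3000030517578], [506.0, 157.1999969482422], [495.79998779296875, 209.8000030517578]])
```

View pics/s7.png

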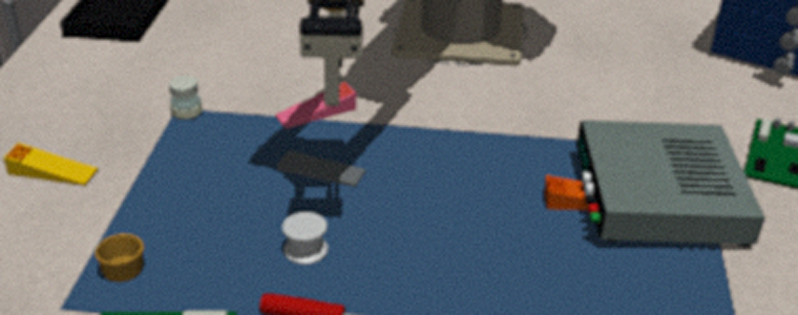

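The wedge sits under the supply's front at (567,193), with the case's front edge raised. The shim at (320,168) is undisturbed and the gripper is clear.

```bash
python3 -c "
from plant import robot
print(robot.close_job())"
```

```text
the job is handed in; nothing more can be done
None
```

The orange wedge is jammed thin end first under the middle of the supply's front edge and let go. The edge now sits about 5 mm higher than before.

- **What I did:** I gripped the wedge across its sides near the heel, carried it over, and set it flat and square to the supply. I then pushed it about 65 mm in, opened the gripper and backed away. The last move ended at 13.5 s of the 32 s allowed.
- **Lift:** Depth from the two fixed cameras gives 5.05 mm (scene) and 5.28 mm (top). It stayed within about 0.3 mm from the last push through release and retreat.
- **Position:** The wedge's centre line is about 1 to 7 mm off the edge's middle; the two cameras differ by about 5 mm here. Its yaw fits the supply's 7.1° in one top-camera fit (7.2°), but a second gave 4.8° and the scene camera 11°. Only about 50 mm of the wedge shows, so these are rough.
- **Other things:** The grey shim looks unmoved in the last picture; I did not measure it. The highest wrist force I read, between moves, was about 5 N. During the push it did not show the 8 to 15 N the task mentions, so I relied on the measured lift instead.

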